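Load a shell disc and close the bonding fixture

ROBOT

A 6-joint arm with a two-finger parallel gripper is mounted at the origin on the work surface. World frame = base frame: x ahead of the robot, y to its left, z up, the work surface at z = 0. Lengths are in m, angles in degrees, forces in N, time in s.
With the tool pointing down it reaches from about 0.3 to 0.75 m from the base axis. Payload 8.5 kg.
Tool frame: the origin (TCP) lies midway between the tips of the shut fingers; the grasp point (between the pads) lies 19 mm behind it (env.tcp_to_grasp is the z of the grasp point in the tool frame, in m); z points along the fingers, y is the line along which they close (so a half turn about z gives the same grasp; the last joint's range is limited). The gripper opens to 85 mm and grips with 20 to 120 N. Pads are 22 mm wide; open, the fingers measure 114 mm over their backs; the gripper's body (76 mm by 85 mm) begins 54 mm behind the grasp point. The pads swing forward as they close: fully open they stand 13 mm farther back than shut.
Start: joints at [-87.794, 21.807, 74.336, -0, 83.858, -12.336], TCP at [0.138, -0.532, 0.231] pointing down, gripper open.
Joint ranges: [-178.18, 178.18], [-50.72, 133.34], [12.68, 142.11], [-81.47, 261.47], [9.98, 163.14], [-165.26, 165.26]. Speed limits (degrees/s): [136.94, 136.94, 180, 180, 180, 180].

INTERFACE

Orientations are given as a 3x3 rotation matrix whose columns are the frame's x, y, z axes.
In Python, from rig import env, imaging, job, models gives the robot as it stands. The module is installed in compiled form; this text tells all that it offers.
- The arm moves only by the tool jog_arm, never from a script. Its argument "plan" is text: rows parted by semicolons, each of 7 numbers parted by spaces: the turn, a rotation vector about the tool's x, y, z in degrees, then the shift along the tool's x, y, z in cm, then the closure in counts, from 0 (fully open) to 255 (shut). In form: rx ry rz x y z claw; .... A call has 1 to 10 rows; each row shifts and turns the commanded pose from where the row before left it, along the tool's axes as they then stand; what a row does not reach is not made up. A row lasts 1/12 s, in which the tool goes at most 41.7 mm and 7.16 degrees, less where a joint would pass 70% of its speed; a pose out of reach is approached as far as the arm can. A call with a gripper value outside its range is refused whole. The fingers move at their own pace and stop on an object; "grip_force" is the grip in N (left out, the last holds). Time passes only in rows, so rows that do not move let the fingers close. It gives the time, the measured TCP pose, the force, the opening and the grip force at its end, in the units of the state.
- env.observe(): the state, without advancing time (a new reading comes with each control period).
- imaging.get_image(name): name is "scene" or "top" or "wrist"; returns a dict with "pixels" (400x640x3 uint8, red, green, blue), "depth" (400x640 float32, m along the optical axis (not along the pixel's ray), 0 where there is no reading), "fov_y" (degrees; the focal length in pixels is half the picture's height over the tangent of half this angle, whatever the lens; pixels are square), "cx", "cy" (the principal point, pixels), "world_from_camera" (4x4, takes a point from camera to world coordinates). Camera axes: x right, y down, z forward; pixel columns grow to the right and rows downward; lengths in m; the calibration is good to about 2 mm. A picture is of the moment at which its call begins.
- job.close_job(): hands the job in; it is judged then, once.
Trained networks look in the newest picture that a camera, given by its name, has taken for a name from the list of things; names that differ only in an ending like _2 or _b are one class to them, and where a whole thing is asked for, a point or a joint stands for the part that bears it (a point fixed in the world has none). Each returns a list of dicts, best first, with "confidence" (0 to 1); they miss things now and then, are a little off and sometimes report something else, mostly with a low value. They report only what shows in the picture. A call takes as long as a camera call. They do not tell look-alikes from the thing itself.
- models.outline_of(camera, query): "region" (400x640 bool, what is visible of it) and "bbox" ([centre column, centre row, width, height] in pixels, round what is visible of it).
- models.tip_of(camera, query): "at" ([column, row] in pixels: a listed point, or the origin of a listed thing).
The state is a dict: "time_s": time; "q": joint angles; "qvel": joint speeds; "joint_efforts": joint torques, N m; "position": TCP position; "tool_rot": TCP orientation; "ft_force": force on the tool from outside, world axes, zero at the start; "wrist_torque": the same for the moment, N m; "grip_width": finger opening in m; "gripper_force": force on a finger pad.
Only numpy, scipy, OpenCV 4.12 (cv2) and the standard library are available. Lean on these libraries where they do the work, as an engineer would, in place of code of your own. Each camera call takes 0.05 s, during which the arm holds its last target. There are 200 camera calls.

TASK

Lay the loose pink disc flat in the round pocket of the blue bonding nest; then take the aluminium clamp plate off its sloping plywood stand by its black handle, lower it over the nest's two guide pins and press it down past the spring catches until it lies flush on the nest. Keep hold of the plate until it is threaded on the pins, do not drop or ram it, and leave the other loose things where they are.

Things in the scene. Friction and masses are not known exactly. Their poses are not given: they have to be found in the camera images.
- bed: Dark steel fixture bed fixed to the table, 180 (x) x 170 (y) x 12 mm; origin at the centre of its underside, z up. The blue nest is clamped on it, axes parallel to the bed's: centred in x, but in y on a cross slide anywhere within 10 mm of the bed's centre. Its actual place is not reported: see or feel it. The points below are fixed to the bed, not to the nest.
- nest_mid (a point): Centre of the nest's flat top (deck), 42 mm above the table, if the nest stands centred; shift by up to 10 mm along the bed's y. The nest is 170 (x) x 120 (y) x 30 mm; its straight sides stand 60 mm either side of its centre. Round pocket at its centre, 53 mm across, 15 mm deep, 2 mm chamfer.
- tall_pin (a point): Top of the tall guide pin if the nest stands centred (same shift): nest x -40, y +35 mm, 12 mm diameter, top 45 mm above the deck, chamfered 2 mm.
- short_pin (a point): Top of the short guide pin if the nest stands centred (same shift): nest x +40, y -25 mm, 10 mm diameter, top 37 mm above the deck, chamfered 2 mm.
- catch (a point): One of two spring catches if the nest stands centred (same shift), at nest x +63 and -63, y 0, 17 mm above the deck: brass roller 20 mm long in y, 20 mm diameter, overhanging the plate's x edge by 2 mm and giving way outward. Housings behind, x +-71 to 84, reach 30 mm above the deck. Pushing the plate past both takes about 10 to 20 N down.
- plate: Aluminium clamp plate, 110 (x) x 100 (y) x 12 mm, about 0.4 kg; origin at the centre of its underside, z out of the upper face. Through holes 14 mm at x -40, y +35 (tall pin) and 12 mm at x +40, y -25 (short pin); it fits one way round only, with its axes along the nest's. It starts lying on the sloping stand, face tilted about 30 degrees away from the robot.
- plate_grip (a point): Centre of the plate's black handle bar: 47 mm above the underside, over the plate's centre. The bar runs along the plate's x, 64 mm long, 16 mm wide (y), 16 mm high; it stands on posts 12 mm square at x +-25, leaving 27 mm open beneath it.
- stand: Plywood stand fixed to the table, about 150 x 120 mm, 100 mm high; origin at the centre of its underside. Its top slopes 30 degrees, lower edge towards its +x (away from the robot), where a ledge 8 mm high stops the plate. The plate's origin lies about 60 mm above the table over the stand's origin.
- disc: Loose pink plastic shell disc, 50 mm diameter, 14 mm thick; origin at the centre of its underside, z up its axis. Either face may be up. It starts in the white tray.
- tray: White plastic tray fixed to the table, 180 (x) x 200 (y) mm, walls 25 mm high and 4 mm thick, floor about 4 mm above the table; origin at the centre of its underside.
- module_a: Bystander: white and green circuit module, 22 x 34 x 14 mm, in the tray; origin under its centre.
- module_b: Bystander: a second such module in the tray.
- motor: Bystander: small steel motor standing upright, 28 mm diameter, 42 mm high with its shaft; origin under its centre.
- knife: Bystander: yellow and black utility knife lying flat, 175 x 26 x 14 mm; origin under the handle's centre.
- glue: Bystander: white bottle with a red cap, 44 mm diameter, 110 mm high; origin under its centre.
- dish: Bystander: clear shallow dish, 84 mm across, 16 mm high; origin under its centre.
- driver: Bystander: screwdriver lying on the table, 160 mm long.
Not all that is in view belongs to the job. Several things have the shape of the plate; the one meant has the colours described above. Several things have the shape of the disc; the one meant has the colours described above.

How it is judged:
By the outcome, as a careful person would: the job done as asked, in the order asked, and still so for the second after the job is handed in, with the robot touching nothing.
It also fails if it takes over 72 s, if anything falls off the work surface, if the arm or the gripper's body presses on something with over 40 N, if the wrist force passes 120 N, or if a joint passes its speed limit or range.

## Working session

There is one attempt and no reset: what is moved stays moved. The work goes in short steps, Python scripts to look and compute and a tool call to move; the robot and the scene stay as the last step left them, time stands still between calls to the robot, and variables do not carry over. Pictures are saved under pics/ and viewed, at most 13 in all, crops included, and the job is handed in when it is done.

Besides the shell and the picture viewer there is one more tool, called after ">>>" as name(argument=value, ...) on one line, values as JSON. jog_arm: Moves the arm, as the interface text tells. Its arguments: {"type":"object","properties":{"plan":{"type":"string"},"grip_force":{"type":"number"}},"required":["plan"]}

```bash
mkdir -p pics; cat > h.py <<'E'
import numpy as np, cv2
from rig import env, imaging, job, models
def cam(name):
    im=imaging.get_image(name); im['f']=200/np.tan(np.radians(im['fov_y']/2)); return im
def cloud(im):
    d=im['depth']; v,u=np.mgrid[0:400,0:640]
    P=np.stack([(u-im['cx'])*d/im['f'],(v-im['cy'])*d/im['f'],d],-1)
    T=im['world_from_camera']; W=P@T[:3,:3].T+T[:3,3]; W[d<=0]=np.nan; return W
def save(im,fn,box=None,scale=1):
    p=im['pixels'][...,::-1]
    if box: p=p[box[1]:box[3],box[0]:box[2]]
    cv2.imwrite('pics/'+fn,cv2.resize(p,None,fx=scale,fy=scale,interpolation=cv2.INTER_CUBIC))
E
python3 - <<'E'
from h import *
np.set_printoptions(precision=4,suppress=True)
a=cam('top'); b=cam('scene')
save(a,'top0.png',scale=1.25); save(b,'sc0.png',scale=1.25)
for n,im in(('top',a),('scene',b)):
    W=cloud(im); print(n,im['world_from_camera'][:3,3],im['fov_y'])
    for q in ['bed','nest_mid','tall_pin','short_pin','catch','plate','plate_grip','stand','disc','tray','glue','motor']:
        for r in models.tip_of(n,q)[:4]:
            u,v=np.round(r['at']).astype(int)
            if 0<=u<640 and 0<=v<400: print(q,round(r['confidence'],2),u,v,W[v,u],a['pixels'][v,u] if n=='top' else b['pixels'][v,u])
s=env.observe(); print(s['time_s'],s['position'],s['ft_force'],s['tool_rot'],env.tcp_to_grasp)
E
```

```text
top [ 0.4478 -0.0144  1.1169] 46.041814807299374
nest_mid 0.49 243 108 [0.752  0.1746 0.0731] [104 103 102]
nest_mid 0.31 268 281 [0.3604 0.113  0.0141] [108 103 111]
short_pin 0.93 448 186 [ 0.5826 -0.2878  0.0774] [57 63 80]
catch 0.73 271 279 [0.3658 0.1053 0.0226] [93 22 15]
plate 0.85 191 315 [0.2851 0.2776 0.0541] [128  64  23]
plate 0.61 270 279 [0.3658 0.1075 0.0234] [87 34 31]
plate_grip 0.97 183 316 [0.2819 0.2965 0.0501] [130  66  27]
plate_grip 0.79 195 210 [0.5155 0.2631 0.1111] [ 9 12  2]
plate_grip 0.35 388 121 [ 0.7468 -0.1633  0.0038] [109 110 110]
disc 0.77 340 274 [ 0.38   -0.0537  0.0139] [19 47 25]
disc 0.67 314 224 [0.4947 0.0091 0.0178] [137  32  84]
tray 0.93 312 208 [0.5332 0.015  0.0032] [128 127 125]
glue 0.8 246 110 [0.7508 0.1697 0.0615] [69 68 69]
motor 0.42 367 279 [ 0.3708 -0.1153  0.0271] [45 45 48]
scene [1.0997 0.7072 0.678 ] 52.54717049421409
bed 0.76 259 190 [ 0.5601 -0.2226  0.0397] [ 53  90 152]
nest_mid 0.2 258 192 [ 0.5699 -0.2129  0.041 ] [ 55  89 150]
tall_pin 0.38 323 223 [0.501  0.008  0.0135] [218  48 121]
catch 0.62 391 245 [0.5228 0.266
[... 152 characters left out ...]
93 244 [0.5189 0.269  0.1065] [27 27 24]
plate_grip 0.55 460 227 [0.2827 0.2952 0.0541] [211 112  58]
plate_grip 0.5 285 231 [ 0.6045 -0.0302  0.0148] [187 190 185]
disc 0.48 325 226 [0.509  0.0258 0.0168] [217  47 119]
disc 0.42 339 204 [ 0.4022 -0.0333  0.0142] [29 75 39]
tray 0.58 316 233 [0.5343 0.017  0.0001] [220 220 218]
glue 0.78 282 309 [0.7809 0.2015 0.0293] [120 122 120]
glue 0.64 288 231 [ 0.5966 -0.0273  0.0125] [131 133 129]
motor 0.59 269 257 [0.6971 0.0284 0.0124] [189 166  71]
motor 0.44 327 189 [ 0.3747 -0.1192  0.0168] [92 91 95]
1.3 [ 0.1381 -0.5324  0.2313] [ 0.2831  0.0672 -0.0318] [[ 0.968   0.2511 -0.    ]
 [ 0.2511 -0.968   0.    ]
 [-0.     -0.     -1.    ]] -0.0187
```

View pics/top0.png

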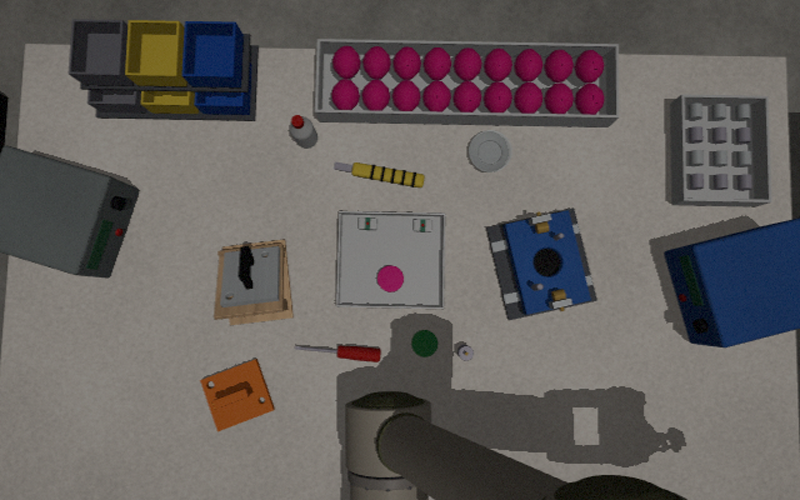

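View pics/sc0.png

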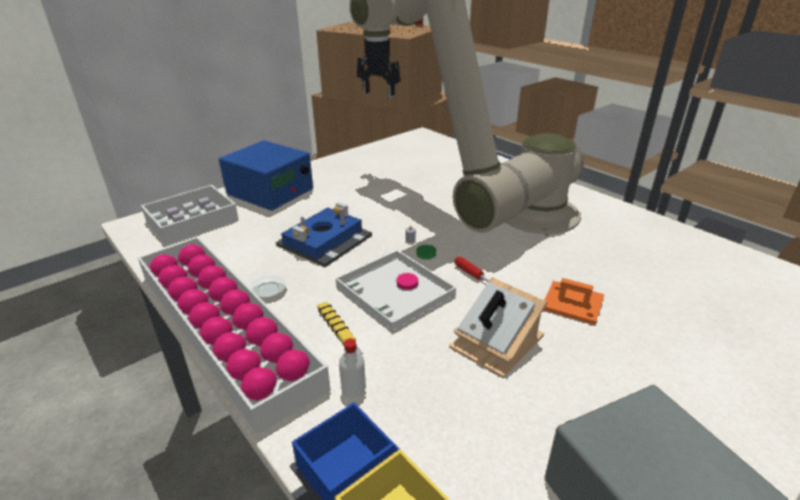

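Top view: pink disc at (312,222) (unscaled), blue nest centre at (437,210), pins lower-left/upper-right of it, plate on its stand at (200,220) with holes lower-left and upper-right, so plate x points away from the robot and downhill. Orange plate and green disc are decoys. Now numbers.

```bash
python3 - <<'E'
from h import *
import pickle
np.set_printoptions(precision=4,suppress=True)
a=cam('top'); b=cam('scene'); pickle.dump((a,b),open('ab.pkl','wb'))
def rect(pts):
    c,wh,an=cv2.minAreaRect((pts*1000).astype(np.float32)); return np.round(c,1),np.round(wh,1),round(an,2)
for n,im in(('top',a),('scene',b)):
    W=cloud(im); hsv=cv2.cvtColor(im['pixels'],cv2.COLOR_RGB2HSV); H,S,V=[hsv[...,i].astype(int) for i in range(3)]
    X,Y,Z=np.moveaxis(W,-1,0)
    m=(S>120)&(H>155)&(H<175)&(abs(X-.49)<.08)&(abs(Y-.01)<.08)&(abs(Z-.018)<.008)
    P=W[m]; (c,r)=cv2.minEnclosingCircle((P[:,:2]*1000).astype(np.float32)); print(n,'disc',m.sum(),P.mean(0),np.nanmedian(P[:,2]),c,r)
    m=(S>100)&(H>100)&(H<125)&(abs(X-.55)<.12)&(abs(Y+.2)<.12)
    print('blue z hist',np.histogram(Z[m],bins=np.arange(0,.1,.005))[0])
    m&=abs(Z-.042)<.004; m=cv2.morphologyEx(m.astype(np.uint8),cv2.MORPH_OPEN,np.ones((3,3)))>0
    P=W[m]; print('nest',m.sum(),rect(P[:,:2]),P.mean(0))
    # plate
    m=(S<60)&(V>60)&(abs(X-.51)<.09)&(abs(Y-.27)<.09)&(Z>.03)&(Z<.13)
    P=W[m]
    for k in range(6):
        A=np.c_[P[:,:2],np.ones(len(P))]; co=np.linalg.lstsq(A,P[:,2],rcond=None)[0]; r=P[:,2]-A@co; P=P[abs(r)<max(.0015,2*r.std())]
    nz=np.r_[-co[:2],1]; tilt=np.degrees(np.arctan(np.hypot(*co[:2]))); nz/=np.linalg.norm(nz)
    print('plate',len(P),r.std(),'n',nz,'tilt',tilt,'yaw',np.degrees(np.arctan2(nz[1],nz[0])),P.mean(0))
    x=np.cross([-nz[1],nz[0],0],nz); x/=np.linalg.norm(x); y=np.cross(nz,x)
    c,wh,an=rect(np.c_[P@x,P@y]); cc=(x*c[0]+y*c[1])/1000+nz*(P@nz).mean(); print('x',x,'y',y,'rect',wh,an,'topcentre',cc)
    # handle
    h=(W-cc)@nz; m=(h>.028)&(h<.045)&(np.linalg.norm(W-cc,axis=-1)<.07); Q=W[m]; print('handle',m.sum(),rect(np.c_[(Q-cc)@x,(Q-cc)@y]),np.nanmax(h[m]))
    # tray walls
    m=(Z>.019)&(Z<.03)&(abs(X-.53)<.12)&(abs(Y-.015)<.12)&(S<40)&(V>60); print('tray',rect(W[m][:,:2]))
save(a,'topn.png',(370,150,500,270),6)
E
```

```text
top disc 341 [0.4982 0.014  0.0171] 0.017188844697040517 (498.1904296875, 14.258678436279297) 24.610801696777344
blue z hist [   0    6   20   23   39   77   44  735 1827   62    2    0    0    0
    0    0    0    0    0]
nest 2240 (array([ 533.2, -273.1]), array([170.2, 119.1]), 13.26) [ 0.5379 -0.2642  0.0414]
plate 1392 0.0016110360659082842 n [0.4918 0.0712 0.8678] tilt 29.798103513885486 yaw 8.239680489432832 [0.4939 0.2604 0.072 ]
x [ 0.8588  0.1244 -0.4969] y [-0.1433  0.9897 -0.    ] rect [113.4 100.8] 0.03 topcentre [0.4987 0.2635 0.069 ]
handle 215 (array([-1.4, -0.7]), array([66.8, 16.4]), 0.4) 0.04499559774926442
tray (array([533.4,  13.9]), array([179.9, 200.1]), 0.01)
scene disc 159 [0.5023 0.0198 0.0166] 0.016966523446022896 (500.30303955078125, 18.154312133789062) 24.358449935913086
blue z hist [  0   3  54  85  92 123 109 191 508   1   0   0   0   0   0   0   0   0
   0]
nest 583 (array([ 535.2, -268.1]), array([171. , 118.1]), 12.53) [ 0.5351 -0.2537  0.0412]
plate 1409 0.0014481212919392093 n [0.4879 0.0716 0.87  ] tilt 29.546305557571536 yaw 8.354000465109886 [0.5008 0.269  0.0676]
x [ 0.8607  0.1264 -0.4931] y [-0.1453  0.9894  0.    ] rect [102.8 111.3] 89.72 topcentre [0.4986 0.2645 0.0693]
handle 235 (array([0.6, 0.1]), array([17. , 64.2]), 89.8) 0.044990326566530896
tray (array([534.3,  15.1]), array([202.9, 183.9]), 89.85)
```

View pics/topn.png

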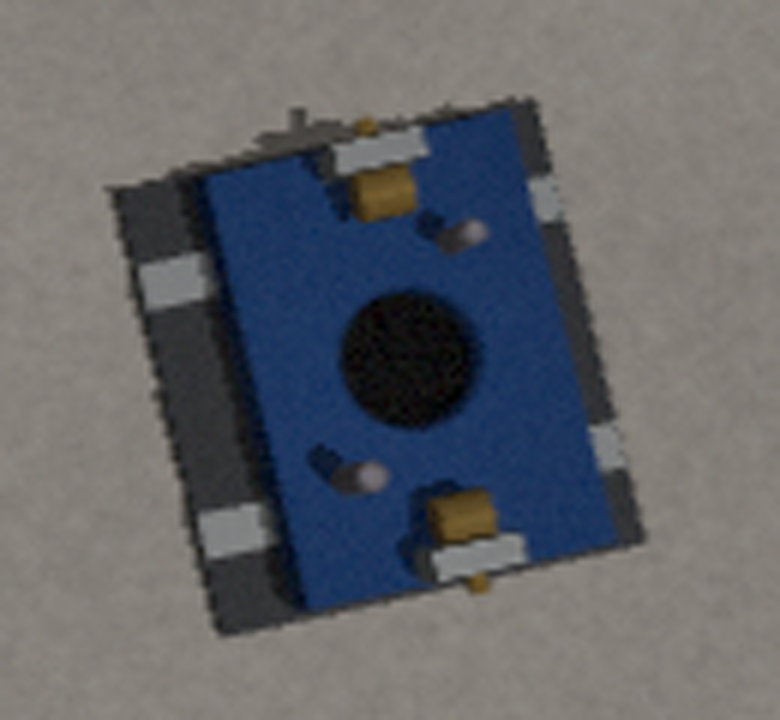

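Zoomed view: tall pin lower-left (368,475), short pin upper-right (470,232), pocket at (410,358), catches top/bottom; nest yaw ≈13°, shifted toward bed −y. Moving over the disc.

>>> jog_arm(plan="0 0 0 3.04 -2.75 0.25 0;0 0 0 3.04 -2.75 0.25 0;0 0 0 3.04 -2.75 0.25 0;0 0 0 3.04 -2.75 0.25 0;0 0 0 3.04 -2.75 0.25 0;0 0 0 3.04 -2.75 0.25 0;0 0 0 3.04 -2.75 0.25 0;0 0 0 3.04 -2.75 0.25 0")

```text
time_s: 2.07
position: [0.3189, -0.2566, 0.2114]
tool_rot: [[0.968, 0.251, 0.0], [0.251, -0.968, -0.001], [0.0, 0.001, -1.0]]
ft_force: [-0.1, -0.9, -0.0]
grip_width: 0.0853
gripper_force: 0.0
```

>>> jog_arm(plan="0 0 0 3.04 -2.75 0.25 0;0 0 0 3.04 -2.75 0.25 0;0 0 0 3.04 -2.75 0.25 0;0 0 0 3.04 -2.75 0.25 0;0 0 0 3.04 -2.75 0.25 0;0 0 0 3.04 -2.75 0.25 0;0 0 0 3.04 -2.75 0.25 0;0 0 0 3.04 -2.75 0.25 0;0 0 0 0 0 0 0;0 0 0 0 0 0 0")

```text
time_s: 2.9
position: [0.4988, 0.0173, 0.1909]
tool_rot: [[0.967, 0.255, -0.001], [0.255, -0.967, 0.0], [-0.001, -0.0, -1.0]]
ft_force: [0.4, -0.0, 0.4]
grip_width: 0.0854
gripper_force: 0.0
```

```bash
cat >> h.py <<'E'
np.set_printoptions(precision=4,suppress=True)
def disc(im,lo=.0,hi=.03):
    W=cloud(im); hsv=cv2.cvtColor(im['pixels'],cv2.COLOR_RGB2HSV)
    m=((hsv[...,1]>100)&(hsv[...,0]>150)&(hsv[...,0]<178)&(W[...,2]>lo)&(W[...,2]<hi)).astype(np.uint8)
    n,l,st,c=cv2.connectedComponentsWithStats(m); 
    if n<2: return None
    k=1+np.argmax(st[1:,4]); P=W[l==k]; zt=np.percentile(P[:,2],80); P=P[abs(P[:,2]-zt)<.003]
    c,r=cv2.minEnclosingCircle((P[:,:2]*1000).astype(np.float32)); return len(P),zt,np.array(c),r
def delta(p,s=None):
    s=s or env.observe(); return s['tool_rot'].T@(np.array(p)-s['position'])*100
E
python3 - <<'E'
from h import *
im=cam('wrist'); save(im,'w1.png'); s=env.observe()
print(s['time_s'],s['position'],s['tool_rot'],s['ft_force'],s['grip_width'])
T=im['world_from_camera']; R=s['tool_rot']; print('cam in tool',R.T@(T[:3,3]-s['position']),R.T@T[:3,:3],im['fov_y'])
print('wrist disc',disc(im),'top',disc(cam('top')))
E
```

```text
2.95 [0.4983 0.016  0.1911] [[ 0.9676  0.2526 -0.0006]
 [ 0.2526 -0.9676 -0.0002]
 [-0.0006  0.     -1.    ]] [-0.2474 -0.4576  0.3004] 0.08575924152782304
cam in tool [ 0.0665 -0.0009 -0.1417] [[ 0.0021 -0.9649 -0.2625]
 [ 1.      0.0018  0.0014]
 [-0.0009 -0.2625  0.9649]] 62.2811841787591
wrist disc (1946, np.float64(0.017758206565779356), array([497.4447,  14.6349]), 24.94953155517578) top (4, np.float64(0.004638637585944006), array([886.8472,  50.8719]), 3.651151180267334)
```

View pics/w1.png

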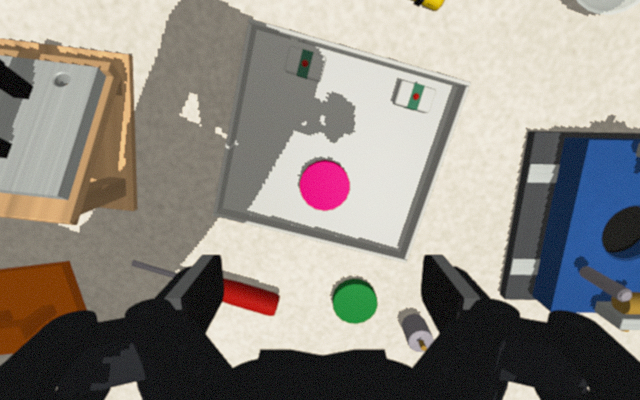

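Wrist view: disc at (324,185), midway between fingers (≈322); wrist estimate (497.4,14.6) mm, z 17.8 agrees with the top camera. Descend and grip the upper part of the rim.

>>> jog_arm(plan="0 0 0 -0.06 0.1 3 0;0 0 0 0 0 3.5 0;0 0 0 0 0 3.5 0;0 0 0 0 0 3.5 0;0 0 0 0 0 3 40;0 0 0 0 0 1.6 70;0 0 0 0 0 0.3 80;0 0 0 0 0 0 110;0 0 0 0 0 0 140;0 0 0 0 0 0 140", grip_force=30)

```text
time_s: 3.83
position: [0.4988, 0.014, 0.0088]
tool_rot: [[0.968, 0.25, 0.003], [0.25, -0.968, -0.001], [0.002, 0.001, -1.0]]
ft_force: [0.7, -0.2, -0.6]
grip_width: 0.0486
gripper_force: 31.0
```

>>> jog_arm(plan="0 0 0 0 0 0 140;0 0 0 0 0 0 140")

```text
time_s: 4.0
position: [0.4985, 0.0144, 0.0083]
tool_rot: [[0.968, 0.251, 0.002], [0.251, -0.968, -0.0], [0.002, 0.001, -1.0]]
ft_force: [-0.9, 0.2, 0.2]
grip_width: 0.0483
gripper_force: 31.0
```

>>> jog_arm(plan="0 0 0 0 0 -3 140;0 0 0 0 0 -4 140;0 0 0 0 0 -4 140;0 0 0 -0.53 4.07 -0.6 140;0 0 0 -0.53 4.07 -0.6 140;0 0 0 -0.53 4.07 -0.6 140;0 0 0 -0.53 4.07 -0.6 140;0 0 0 -0.53 4.07 -0.6 140;0 0 0 -0.53 4.07 -0.6 140;0 0 0 -0.53 4.07 -0.6 140")

```text
time_s: 4.83
position: [0.5335, -0.2725, 0.1603]
tool_rot: [[0.968, 0.251, 0.001], [0.251, -0.968, -0.0], [0.0, 0.001, -1.0]]
ft_force: [0.6, -0.1, 0.0]
grip_width: 0.0483
gripper_force: 31.4
```

>>> jog_arm(plan="0 0 0 0 0 0 140;0 0 0 0 0 0 140")

```text
time_s: 5.0
position: [0.5335, -0.2724, 0.1595]
tool_rot: [[0.969, 0.248, 0.001], [0.248, -0.969, -0.0], [0.0, 0.001, -1.0]]
ft_force: [0.5, 0.4, -1.2]
grip_width: 0.0484
gripper_force: 31.4
```

```bash
python3 - <<'E'
from h import *
im=cam('wrist'); save(im,'w2.png'); s=env.observe(); import pickle; pickle.dump((im,s),open('w2.pkl','wb'))
print(s['time_s'],s['position'],s['tool_rot'],s['ft_force'],s['grip_width'])
W=cloud(im); hsv=cv2.cvtColor(im['pixels'],cv2.COLOR_RGB2HSV); H,S,V=[hsv[...,i].astype(int) for i in range(3)]
m=(S>100)&(H>100)&(H<125)&(abs(W[...,2]-.042)<.004); m=cv2.morphologyEx(m.astype(np.uint8),cv2.MORPH_OPEN,np.ones((3,3)))>0
P=W[m]; print(m.sum(),cv2.minAreaRect((P[:,:2]*1000).astype(np.float32)),np.median(P[:,2]))
m=(W[...,2]>.055)&(W[...,2]<.1)&(abs(W[...,0]-.534)<.09)&(abs(W[...,1]+.27)<.075)
n,l,st,c=cv2.connectedComponentsWithStats(m.astype(np.uint8))
for k in range(1,n):
    if st[k,4]>15: P=W[l==k]; print(st[k],c[k],P.mean(0),P[:,2].max())
for q in ['nest_mid','tall_pin','short_pin']: 
  for r in models.tip_of('wrist',q)[:2]: print(q,r)
E
```

```text
5.05 [ 0.5334 -0.2707  0.1593] [[ 0.9682  0.25   -0.0002]
 [ 0.25   -0.9682  0.0004]
 [-0.0001 -0.0004 -1.    ]] [ 0.5196 -0.1551 -1.3745] 0.04864391580667234
17111 ((540.2304077148438, -370.4414367675781), (184.6292724609375, 341.62017822265625), 3.342590808868408) 0.04118341005469861
[ 299   77   51   58 1883] [323.8348 106.2183] [ 0.6024 -0.2566  0.0685] 0.07318225292789221
[351 146  17  17 216] [358.875  154.1204] [ 0.578  -0.2875  0.0747] 0.080310042099911
```

View pics/w2.png

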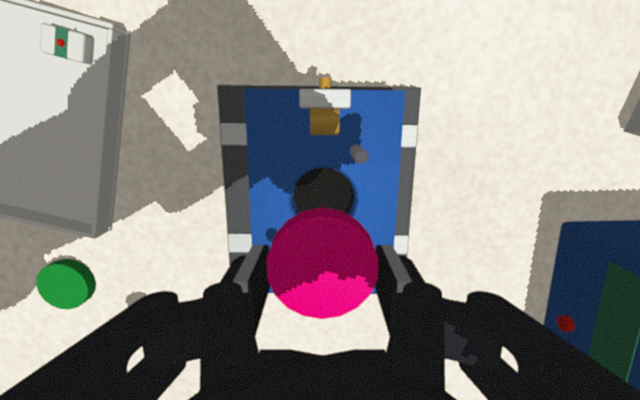

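Wrist view: disc held at (322,262), pocket at (325,195), short pin (359,153), far catch (325,110); nest nearly aligned with the tool.

```bash
python3 - <<'E'
from h import *
import pickle; im,s=pickle.load(open('w2.pkl','rb'))
R=s['tool_rot']; W=cloud(im); L=(W-s['position'])@R*1000  # tool frame mm
hsv=cv2.cvtColor(im['pixels'],cv2.COLOR_RGB2HSV); H,S,V=[hsv[...,i].astype(int) for i in range(3)]
m=(S>100)&(H>100)&(H<125)&(abs(W[...,2]-.0415)<.003)&(np.linalg.norm(W[...,:2]-[.534,-.27],axis=-1)<.12)
# side edges per row
l,r,rows=[],[],[]
for v in range(100,235,3):
    u=np.where(m[v])[0]
    if len(u)>40: l.append(L[v,u[0],:2]); r.append(L[v,u[-1],:2])
l,r=np.array(l),np.array(r)
for e in(l,r):
    k=np.abs(e[:,1]-np.median(e[:,1]))<6; e=e[k]; p=np.polyfit(e[:,0],e[:,1],1); print('edge y=%.2f at x0, slope deg %.2f'%(p[1],np.degrees(np.arctan(p[0]))),len(e),np.std(e[:,1]-np.polyval(p,e[:,0])))
u=range(262,300,3); f=[]
f=np.array([L[np.where(m[:,c])[0][0],c,:2] for c in list(range(255,295,3))+list(range(355,400,3)) if m[:,c].any()])
p=np.polyfit(f[:,1],f[:,0],1); print('far edge x=%.2f slope %.2f'%(p[1],np.degrees(np.arctan(p[0]))),np.std(f[:,0]-np.polyval(p,f[:,1])))
# pocket floor/dark edge: deck hole boundary
h=(~m)&(V<60)&(S<200); q=h[160:210,280:370]; 
pts=[]
for c in range(298,353,2):
    rr=np.where(m[:195,c]&(np.arange(195)>150))[0]
    if len(rr): pts.append(L[rr[-1],c,:2])
for v in range(180,205,2):
    a=[x for x in np.where(m[v])[0] if x<325]; b=[x for x in np.where(m[v])[0] if x>325]
    if a: pts.append(L[v,a[-1],:2])
    if b: pts.append(L[v,b[0],:2])
pts=np.array(pts); A=np.c_[2*pts,np.ones(len(pts))]; c=np.linalg.lstsq(A,(pts**2).sum(1),rcond=None)[0]; print('pocket',c[:2],np.sqrt(c[2]+c[0]**2+c[1]**2))
k=(abs(W[...,2]-.0805)<.004)&(np.hypot(*(W[...,:2]-[.578,-.2875]).transpose(2,0,1))<.02); P=L[k]; print('short pin top',k.sum(),P.mean(0),(P.min(0)+P.max(0))/2)
d=(S>100)&(H>150)&(H<178)&(W[...,2]>.1); P=L[d]; zt=np.median(P[:,2]); P=P[abs(P[:,2]-zt)<3]
print('disc in tool',zt,cv2.minEnclosingCircle(P[:,:2].astype(np.float32)),P[:,:2].mean(0))
E
```

```text
edge y=-56.53 at x0, slope deg 0.89 45 0.3436181260433127
edge y=62.38 at x0, slope deg 0.70 45 0.3180176296297123
far edge x=83.05 slope -0.60 0.09933201834528267
pocket [-1.4828  2.758 ] 26.81198447689261
short pin top 143 [38.2361 28.1256 81.4684] [38.2846 28.338  80.8951]
disc in tool -10.132020578144997 ((-0.03671010956168175, 2.164349317550659), 25.38646697998047) [1.4068 1.9258]
```

>>> jog_arm(plan="0 0 0.8 -0.16 0.07 2 140;0 0 0 0 0 3.5 140;0 0 0 0 0 3 140;0 0 0 0 0 1.7 140;0 0 0 0 0 0.7 140;0 0 0 0 0 0 140;0 0 0 0 0 0.3 140;0 0 0 0 0 0 140")

```text
time_s: 5.87
position: [0.5329, -0.2716, 0.0484]
tool_rot: [[0.971, 0.238, 0.002], [0.238, -0.971, -0.001], [0.001, 0.002, -1.0]]
ft_force: [-0.3, -0.7, -0.3]
grip_width: 0.0485
gripper_force: 31.4
```

>>> jog_arm(plan="0 0 0 0 0 0.3 140;0 0 0 0 0 0 140;0 0 0 0 0 0.3 140;0 0 0 0 0 0 140")

```text
time_s: 6.2
position: [0.5324, -0.272, 0.0414]
tool_rot: [[0.971, 0.237, 0.001], [0.237, -0.971, -0.001], [0.0, 0.001, -1.0]]
ft_force: [0.6, -2.6, -0.2]
grip_width: 0.0484
gripper_force: 31.5
```

>>> jog_arm(plan="0 0 0 0 0 0.2 140;0 0 0 0 0 0.2 140;0 0 0 0 0 0 140")

```text
time_s: 6.45
position: [0.5326, -0.272, 0.0393]
tool_rot: [[0.971, 0.238, 0.001], [0.238, -0.971, -0.001], [0.001, 0.002, -1.0]]
ft_force: [-3.9, 2.1, 17.1]
grip_width: 0.0484
gripper_force: 40.7
```

>>> jog_arm(plan="0 0 0 0 0 -0.3 140;0 0 0 0 0 0 120;0 0 0 0 0 0 90;0 0 0 0 0 0 70;0 0 0 0 0 0 60;0 0 0 0 0 0 60;0 0 0 0 0 -2 60;0 0 0 -2 0 -4 60;0 0 0 -3 0 -2.5 0;0 0 0 0 0 0 0")

```text
time_s: 7.28
position: [0.4837, -0.2849, 0.1272]
tool_rot: [[0.972, 0.236, 0.004], [0.236, -0.972, -0.005], [0.003, 0.006, -1.0]]
ft_force: [0.9, -0.5, 0.4]
grip_width: 0.0849
gripper_force: 0.0
```

```bash
python3 - <<'E'
from h import *
im=cam('wrist'); s=env.observe(); import pickle; pickle.dump((im,s),open('w3.pkl','wb')); save(im,'w3.png')
print(s['time_s'],s['position'],s['ft_force'],s['grip_width'],disc(im,.02,.08))
W=cloud(im); hsv=cv2.cvtColor(im['pixels'],cv2.COLOR_RGB2HSV)
m=(hsv[...,1]>100)&(hsv[...,0]>150)&(hsv[...,0]<178)&(W[...,2]>.02)&(W[...,2]<.08); P=W[m]
A=np.c_[P[:,:2],np.ones(len(P))]; co=np.linalg.lstsq(A,P[:,2],rcond=None)[0]; print('tilt',np.degrees(np.arctan(co[:2])),P.mean(0))
E
```

```text
7.3333 [ 0.4845 -0.2842  0.125 ] [ 0.006  -0.4247  0.0465] 0.08526426486116759 (4158, np.float64(0.04072643284538191), array([ 531.3757, -272.5003]), 24.985334396362305)
tilt [-1.1743  1.5575] [ 0.531  -0.278   0.0397]
```

View pics/w3.png

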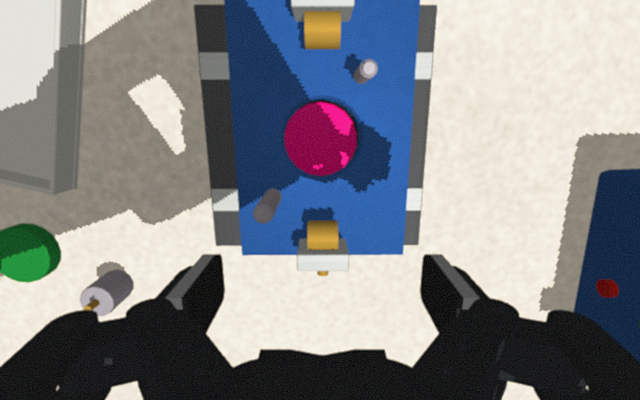

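Disc lies flat in the pocket at (321,138), top at 40.7 mm (expected 41). Both pins visible: short (368,70), tall (266,205). Cross-check nest pose from this view.

```bash
cat > nest.py <<'E'
from h import *
def nestfit(im,s,c0=(.5325,-.272),vis=True):
    R=s['tool_rot']; W=cloud(im); L=(W-s['position'])@R*1000
    hsv=cv2.cvtColor(im['pixels'],cv2.COLOR_RGB2HSV); H,S,V=[hsv[...,i].astype(int) for i in range(3)]
    m=(S>100)&(H>100)&(H<125)&(abs(W[...,2]-.0415)<.003)&(np.linalg.norm(W[...,:2]-c0,axis=-1)<.12)
    l,r=[],[]
    for v in range(0,400,3):
        u=np.where(m[v])[0]
        if len(u)>60: l.append(L[v,u[0],:2]); r.append(L[v,u[-1],:2])
    for e in map(np.array,(l,r)):
        e=e[np.abs(e[:,1]-np.median(e[:,1]))<4]; p=np.polyfit(e[:,0],e[:,1],1); print('edge y0=%.2f slope %.2f n%d y@50 %.2f'%(p[1],np.degrees(np.arctan(p[0])),len(e),np.polyval(p,50)))
    for n,z,off in(('tall',.087,(-40,35)),('short',.079,(40,-25))):
        th=np.radians(13.7); q=np.array(c0)+np.array([[np.cos(th),-np.sin(th)],[np.sin(th),np.cos(th)]])@np.array(off)/1000
        k=(abs(W[...,2]-z)<.003)&(np.hypot(*(W[...,:2]-q).transpose(2,0,1))<.012); P=L[k]
        if len(P): print(n,k.sum(),'tool',(P.min(0)+P.max(0))/2,'world',(W[k].min(0)+W[k].max(0))/2, 'pred',q)
E
python3 - <<'E'
from nest import *
import pickle; im,s=pickle.load(open('w3.pkl','rb')); nestfit(im,s); print(s['position'],s['tool_rot'])
a,b=pickle.load(open('ab.pkl','rb')); nestfit(a,s); nestfit(b,s); print(s['q'])
E
```

```text
edge y0=-58.23 slope -0.19 n85 y@50 -58.39
edge y0=60.60 slope -0.04 n85 y@50 60.56
tall 289 tool [  9.0827 -33.7619  39.2182] world [ 0.4854 -0.2493  0.0857] pred [ 0.4853 -0.2475]
short 258 tool [88.7877 25.8317 47.4357] world [ 0.577  -0.2885  0.0779] pred [ 0.5773 -0.2868]
[ 0.4845 -0.2842  0.125 ] [[ 0.9718  0.2358  0.0031]
 [ 0.2359 -0.9718 -0.0029]
 [ 0.0023  0.0035 -1.    ]]Traceback (most recent call last):
  File "<stdin>", line 3, in <module>
  File "nest.py", line 11, in nestfit
    e=e[np.abs(e[:,1]-np.median(e[:,1]))<4]; p=np.polyfit(e[:,0],e[:,1],1); print('edge y0=%.2f slope %.2f n%d y@50 %.2f'%(p[1],np.degrees(np.arctan(p[0])),len(e),np.polyval(p,50)))
               ~^^^^^
IndexError: too many indices for array: array is 1-dimensional, but 2 were indexed
```

>>> jog_arm(plan="0 0 0 1.43 -3.74 -0.68 0;0 0 0 1.43 -3.74 -0.68 0;0 0 0 1.43 -3.74 -0.68 0;0 0 0 1.43 -3.74 -0.68 0;0 0 0 1.43 -3.74 -0.68 0;0 0 0 1.43 -3.74 -0.68 0;0 0 0 1.43 -3.74 -0.68 0")

```text
time_s: 7.92
position: [0.52, -0.0026, 0.1695]
tool_rot: [[0.971, 0.238, -0.002], [0.238, -0.971, 0.001], [-0.001, -0.001, -1.0]]
ft_force: [0.3, 0.0, -0.4]
grip_width: 0.0852
gripper_force: 0.0
```

>>> jog_arm(plan="0 0 0 1.43 -3.74 -0.68 0;0 0 0 1.43 -3.74 -0.68 0;0 0 0 1.43 -3.74 -0.68 0;0 0 0 1.43 -3.74 -0.68 0;0 0 0 1.43 -3.74 -0.68 0;0 0 0 1.43 -3.74 -0.68 0;0 0 0 1.43 -3.74 -0.68 0;0 0 0 0 0 0 0")

```text
time_s: 8.58
position: [0.5549, 0.2798, 0.2172]
tool_rot: [[0.97, 0.244, 0.0], [0.244, -0.97, 0.002], [0.001, -0.002, -1.0]]
ft_force: [0.4, 0.3, 0.1]
grip_width: 0.0855
gripper_force: 0.0
```

>>> jog_arm(plan="0 0 5.4 0 0 0 0;0 -5.94 0 0 0 0 0;0 -5.94 0 0 0 0 0;0 -5.94 0 0 0 0 0;0 -5.94 0 0 0 0 0;0 -5.94 0 0 0 0 0;0 0 0 0 0 0 0;0 0 0 0 0 0 0")

```text
time_s: 9.25
position: [0.5557, 0.2732, 0.2151]
tool_rot: [[0.859, 0.145, -0.491], [0.126, -0.989, -0.072], [-0.497, 0.0, -0.868]]
ft_force: [-0.6, 0.0, -1.1]
grip_width: 0.0853
gripper_force: 0.0
```

```bash
python3 - <<'E'
from h import *
im=cam('wrist'); s=env.observe(); import pickle; pickle.dump((im,s),open('w4.pkl','wb')); save(im,'w4.png')
R=s['tool_rot']; W=cloud(im); L=(W-s['position'])@R*1000
print(s['time_s'],s['position'],R,s['q'],s['ft_force'])
hc=np.array([.5159,.2665,.0994]); print('handle(top cams) in tool mm',(hc-s['position'])@R*1000, 'n in tool',R.T@np.array([.49,.0714,.869]))
hsv=cv2.cvtColor(im['pixels'],cv2.COLOR_RGB2HSV); S,V=hsv[...,1].astype(int),hsv[...,2].astype(int)
d=np.linalg.norm(W-hc,axis=-1)
P=L[(d<.09)&(S<70)&(V>60)&(W[...,2]<.12)]
for k in range(6):
    A=np.c_[P[:,:2],np.ones(len(P))]; co=np.linalg.lstsq(A,P[:,2],rcond=None)[0]; r=P[:,2]-A@co; P=P[abs(r)<max(1.5,2*r.std())]
print('plate',len(P),'z0',co[2],'tilt deg',np.degrees(np.arctan(co[:2])),cv2.minAreaRect(P[:,:2].astype(np.float32)))
h=co[2]+L[...,0]*co[0]+L[...,1]*co[1]-L[...,2]
m=(h>38)&(h<47)&(d<.06); Q=L[m]; print('handle',m.sum(),cv2.minAreaRect(Q[:,:2].astype(np.float32)),Q.mean(0),np.median(h[m]))
E
```

```text
9.3 [0.5553 0.2733 0.2166] [[ 0.86    0.1453 -0.4892]
 [ 0.1262 -0.9894 -0.0719]
 [-0.4945  0.0001 -0.8692]] [ 14.0631  44.1276  41.3782   3.3961 123.9611  96.8681] [ 0.2257 -0.5739  1.1429]
handle(top cams) in tool mm [ 23.2278   0.9701 121.6408] n in tool [ 0.0007  0.0006 -1.0002]
plate 11000 z0 156.87709193939796 tilt deg [0.1203 0.0954] ((21.776138305664062, 1.2696113586425781), (110.11905670166016, 100.09518432617188), 0.38316628336906433)
handle 1645 ((22.322071075439453, 1.4989604949951172), (63.11684036254883, 15.62995433807373), 0.4790705442428589) [ 23.4407   1.3219 114.0887] 42.88711611613819
```

View pics/w4.png

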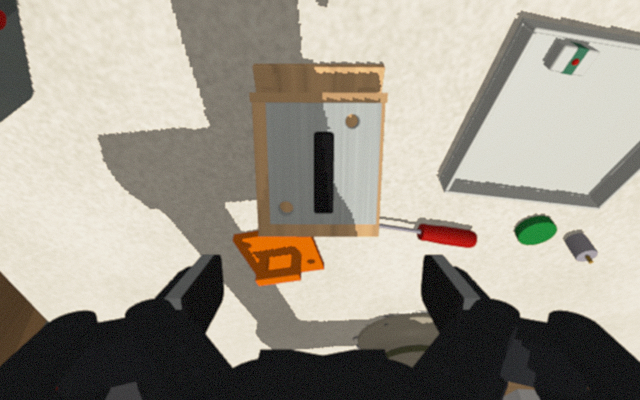

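Plate squarely in view at (318,170), handle (323,172), hole pattern lower-left/upper-right correct; tool already perpendicular. Close on the handle.

>>> jog_arm(plan="0 0 0 2.2 0.05 3 0;0 0 0 0 0 3.6 50;0 0 0 0 0 3.6 100;0 0 0 0 0 2.5 120;0 0 0 0 0 1.3 120;0 0 0 0 0 0 160;0 0 0 0 0 0 200;0 0 0 0 0 0 255;0 0 0 0 0 0 255;0 0 0 0 0 0 255", grip_force=40)

```text
time_s: 10.13
position: [0.5064, 0.2655, 0.0867]
tool_rot: [[0.861, 0.145, -0.487], [0.126, -0.989, -0.071], [-0.493, -0.001, -0.87]]
ft_force: [-0.0, 0.9, 7.0]
grip_width: 0.0155
gripper_force: 45.1
```

>>> jog_arm(plan="0 0 0 0 0 0 255;0 0 0 0 0 0 255;0 0 0 0 0 0 255", grip_force=100)

```text
time_s: 10.38
position: [0.5065, 0.2655, 0.0869]
tool_rot: [[0.861, 0.145, -0.487], [0.126, -0.989, -0.071], [-0.492, -0.001, -0.87]]
ft_force: [1.5, 0.9, 6.2]
grip_width: 0.0138
gripper_force: 98.7
```

>>> jog_arm(plan="0 0 0 0 0 -0.5 255;0 0 0 0 0 -1 255;0 0 0 0 0 -2 255;0 0 0 0 0 -3 255;0 0 0 0 0 -3 255;0 0 0 0 0 -3.5 255;0 0 0 0 0 0 255")

```text
time_s: 10.97
position: [0.5728, 0.2748, 0.2035]
tool_rot: [[0.865, 0.144, -0.48], [0.127, -0.99, -0.069], [-0.485, -0.001, -0.875]]
ft_force: [-0.4, -0.7, -2.1]
grip_width: 0.0142
gripper_force: 98.2
```

>>> jog_arm(plan="0 4 0 0 0 0 255;0 6 0 0 0 0 255;0 6 0 0 0 0 255;0 6 0 0 0 0 255;0 5 0 0 0 0 255;0 2.7 0 0 0 0 255;0 0 -5.4 0 0 0 255;0 0 0 0 0 0 255;0 0 0 0 0 0 255")

```text
time_s: 11.72
position: [0.5689, 0.2744, 0.1976]
tool_rot: [[0.972, 0.235, -0.001], [0.235, -0.972, -0.0], [-0.001, 0.0, -1.0]]
ft_force: [0.1, 0.0, -3.5]
grip_width: 0.0142
gripper_force: 97.9
```

```bash
python3 - <<'E'
from h import *
im=cam('wrist'); s=env.observe(); import pickle; pickle.dump((im,s),open('w5.pkl','wb')); save(im,'w5.png')
R=s['tool_rot']; W=cloud(im); L=(W-s['position'])@R*1000
print(s['time_s'],s['position'],R,s['ft_force'],s['grip_width'],np.degrees(np.arctan2(R[1,0],R[0,0])))
hsv=cv2.cvtColor(im['pixels'],cv2.COLOR_RGB2HSV); S,V=hsv[...,1].astype(int),hsv[...,2].astype(int)
P=L[(abs(L[...,2]-17)<8)&(S<70)&(V>60)&(abs(L[...,0])<80)&(abs(L[...,1])<70)]
for k in range(6):
    A=np.c_[P[:,:2],np.ones(len(P))]; co=np.linalg.lstsq(A,P[:,2],rcond=None)[0]; r=P[:,2]-A@co; P=P[abs(r)<max(1.5,2*r.std())]
print('plate',len(P),'z0',co[2],'tilt deg',np.degrees(np.arctan(co[:2])),cv2.minAreaRect(P[:,:2].astype(np.float32)),P.max(0))
print(delta((.5323,-.2725,.19)))
E
```

```text
11.7667 [0.5692 0.2745 0.1975] [[ 0.972   0.2351 -0.0013]
 [ 0.2351 -0.972  -0.0003]
 [-0.0014  0.     -1.    ]] [-0.0067  0.0034 -3.8301] 0.014073664969829418 13.599051550969824
plate 22470 z0 19.493019053871926 tilt deg [ 0.3109 -0.0312] ((-0.15140533447265625, 0.02770233154296875), (110.41226959228516, 100.64514923095703), 0.21938009560108185) [55.1592 50.5479 21.2986]
[-16.4428  52.2956   0.7754]
```

View pics/w5.png

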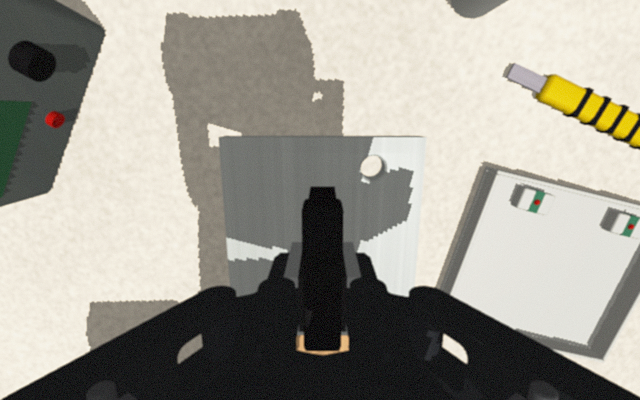

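Held plate appears square: centred at (−0.2,0) mm, 0.2° yaw, hole at (372,166). Carry to above the nest.

>>> jog_arm(plan="0 0 0 -0.6 1.9 0 255;0 0 0 -1.175 3.735 0 255;0 0 0 -1.175 3.735 0 255;0 0 0 -1.175 3.735 0 255;0 0 0 -1.175 3.735 0 255;0 0 0 -1.175 3.735 0 255;0 0 0 -1.175 3.735 0 255;0 0 0 -1.175 3.735 0 255")

```text
time_s: 12.43
position: [0.5499, -0.0208, 0.1979]
tool_rot: [[0.972, 0.235, -0.001], [0.235, -0.972, 0.0], [-0.001, -0.0, -1.0]]
ft_force: [1.1, -0.5, -3.2]
grip_width: 0.0144
gripper_force: 98.1
```

>>> jog_arm(plan="0 0 0 -1.175 3.735 0 255;0 0 0 -1.175 3.735 0 255;0 0 0 -1.175 3.735 0 255;0 0 0 -1.175 3.735 0 255;0 0 0 -1.175 3.735 0 255;0 0 0 -1.175 3.735 0 255;0 0 0 -0.57 1.84 2 255;0 0 0 0 0 2.5 255;0 0 0 0 0 0 255;0 0 0 0 0 0 255")

```text
time_s: 13.27
position: [0.5334, -0.2722, 0.1522]
tool_rot: [[0.972, 0.236, -0.003], [0.236, -0.972, 0.002], [-0.002, -0.003, -1.0]]
ft_force: [0.7, 0.8, -2.7]
grip_width: 0.0145
gripper_force: 98.3
```

```bash
cat > rel.py <<'E'
from h import *
import sys,pickle
im=cam('wrist'); S_=[]
s=env.observe(); pickle.dump((im,s),open('w6.pkl','wb')); save(im,sys.argv[1])
R=s['tool_rot']; W=cloud(im); L=(W-s['position'])@R*1000
print(s['time_s'],s['position'],s['ft_force'],np.degrees(np.arctan2(R[1,0],R[0,0])))
hsv=cv2.cvtColor(im['pixels'],cv2.COLOR_RGB2HSV); H,S,V=[hsv[...,i].astype(int) for i in range(3)]
pm=(abs(L[...,2]-19.5)<3)&(S<70)&(abs(L[...,0])<80)&(abs(L[...,1])<60); P=L[pm]
print('plate',cv2.minAreaRect(P[:,:2].astype(np.float32)),np.median(P[:,2]))
m=(S>100)&(H>100)&(H<125)&(abs(W[...,2]-.0415)<.004)&(np.linalg.norm(W[...,:2]-[.5325,-.272],axis=-1)<.12)
for lo,hi in((-100,-40),(40,100)):
    e=[]
    for v in range(0,260,3):
        u=np.where(m[v]&(L[v,:,1]>lo)&(L[v,:,1]<hi))[0]
        if len(u)>4: e.append(L[v,u[0] if lo<0 else u[-1],:2])
    e=np.array(e)
    if len(e)>3:
        e=e[np.abs(e[:,1]-np.median(e[:,1]))<3]; p=np.polyfit(e[:,0],e[:,1],1); print('edge y0=%.2f slope %.2f n%d'%(p[1],np.degrees(np.arctan(p[0])),len(e)))
f=np.array([L[np.where(m[:,c])[0][0],c,:2] for c in range(0,640,3) if m[:150,c].sum()>4])
if len(f)>3:
    f=f[abs(f[:,0]-np.percentile(f[:,0],70))<2.5]; p=np.polyfit(f[:,1],f[:,0],1); print('far edge x=%.2f slope %.2f n%d'%(p[1],np.degrees(np.arctan(p[0])),len(f)))
k=(abs(W[...,2]-.078)<.004)&(np.hypot(L[...,0]-40,L[...,1]-25)<14)
if k.any(): print('pin',k.sum(),L[k].min(0),L[k].max(0),L[k].mean(0))
E
python3 rel.py w6.png
```

```text
13.3167 [ 0.5341 -0.2722  0.1537] [ 1.3907  0.4131 -2.8555] 13.713954055725997
plate ((-0.4616432189941406, -0.056247711181640625), (109.80701446533203, 100.5542221069336), 0.17918914556503296) 21.227602870722702
edge y0=-56.46 slope -1.46 n15
edge y0=60.47 slope 0.26 n16
far edge x=82.80 slope -0.03 n37
pin 27 [33.7299 26.4323 75.0733] [38.2616 30.9092 78.021 ] [35.8362 28.4836 76.288 ]
```

View pics/w6.png

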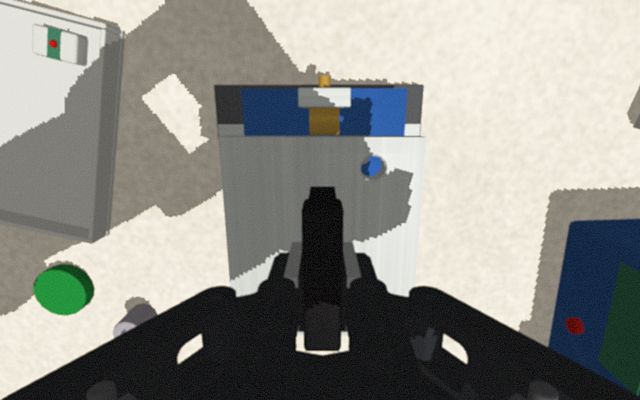

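Wrist view: short pin seen through the hole at (368,165), left of hole centre (373,166); far catch ahead at (325,100). Correct about −1.5 / +1.1 mm and come lower.

>>> jog_arm(plan="0 0 0 -0.15 0.11 1 255;0 0 0 0 0 1.2 255;0 0 0 0 0 0.3 255;0 0 0 0 0 0 255;0 0 0 0 0 0 255")

```text
time_s: 13.73
position: [0.5329, -0.2738, 0.1289]
tool_rot: [[0.971, 0.238, 0.001], [0.238, -0.971, -0.001], [0.001, 0.001, -1.0]]
ft_force: [0.2, -0.9, -4.7]
grip_width: 0.014
gripper_force: 98.3
```

```bash
python3 rel.py w7.png; python3 - <<'E'
from h import *
p=cv2.imread('pics/w7.png')[50:240,190:450]; a=cv2.resize(p,None,fx=3,fy=3,interpolation=cv2.INTER_CUBIC)
cv2.imwrite('pics/w7c.png',a)
E
```

```text
13.7833 [ 0.533  -0.2739  0.1291] [ 0.4881  0.9061 -3.7201] 13.758798121662934
plate ((0.35817718505859375, -0.20296859741210938), (109.95814514160156, 100.64286804199219), 0.30008891224861145) 19.886437053671557
edge y0=-58.31 slope -1.13 n16
edge y0=58.47 slope 0.79 n17
far edge x=83.93 slope 0.01 n41
pin 98 [34.7507 22.9584 49.5236] [41.9411 29.3373 53.9813] [38.4256 26.2247 51.3894]
```

View pics/w7c.png

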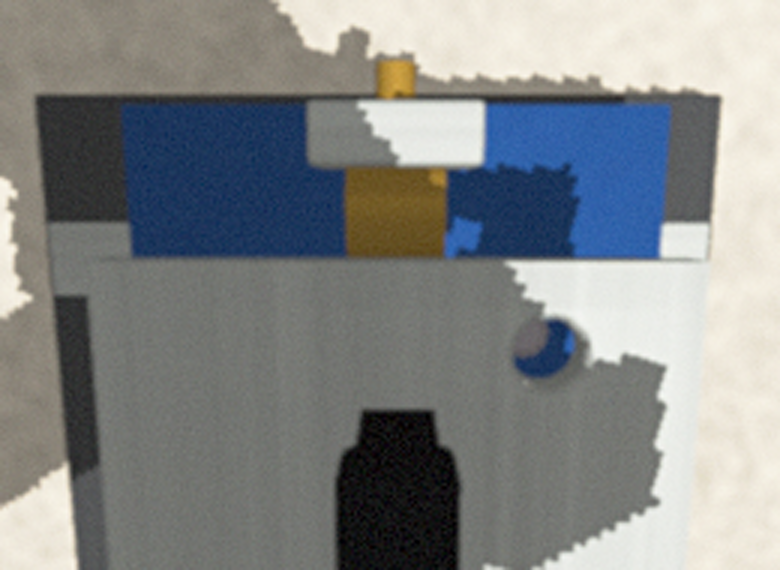

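Crop: pin in the upper-left of the hole (pin ~(530,338), hole ~(550,352)); parallax accounts for part. Fit both circles.

```bash
cat > fit.py <<'E'
from h import *
import pickle
from scipy.optimize import least_squares
im,s=pickle.load(open('w6.pkl','rb')); R=s['tool_rot']; W=cloud(im); L=(W-s['position'])@R*1000
hsv=cv2.cvtColor(im['pixels'],cv2.COLOR_RGB2HSV)
T=im['world_from_camera']
def onplane(uv,z): # pixels -> tool mm on tool plane z
    d=np.c_[(uv[:,0]-im['cx'])/im['f'],(uv[:,1]-im['cy'])/im['f'],np.ones(len(uv))]@T[:3,:3].T@R
    o=(T[:3,3]-s['position'])@R*1000; return (o+d*((z-o[2])/d[:,2])[:,None])[:,:2]
zf=np.median(L[(abs(L[...,2]-20)<3)&(abs(L[...,0]-45)<8)&(abs(L[...,1])<20)][:,2])
v,u=np.mgrid[0:400,0:640]; A=onplane(np.c_[u.ravel(),v.ravel()],zf).reshape(400,640,2)
near=(np.hypot(A[...,0]-40,A[...,1]-25)<12)
hole=near&(L[...,2]>zf+2.5)
def fit(pts,r,c0): 
    f=least_squares(lambda c:np.hypot(*(pts-c).T)-r,c0,loss='soft_l1',f_scale=.3); return f.x,np.sqrt(np.mean(f.fun**2)),len(pts)
def bnd(mask,outside): # subpixel border points between mask and outside, 4-neigh
    o=[]
    for dv,du in((0,1),(1,0),(0,-1),(-1,0)):
        k=mask&np.roll(outside,(-dv,-du),(0,1)); y,x=np.where(k); o.append(np.c_[x+du/2,y+dv/2])
    return np.vstack(o)
hb=onplane(bnd(hole,near&~hole),zf); print('face z',zf,'hole rim',fit(hb,6,[40,25]))
zp=(s['position'][2]-.077)*1000
pin=hole&(L[...,2]<zp+8)&(hsv[...,1]<110)&(L[...,2]>zf+14); deck=hole&(L[...,2]>zp+12)
pb=onplane(bnd(pin,deck),zp); print('pin px',pin.sum(),'pin',fit(pb,5,[40,25]) if len(pb)>4 else None, np.median(L[pin][:,2]),zp)
E
python3 fit.py
```

```text
face z 19.97979184307167 hole rim (array([40.527 , 24.8089]), np.float64(0.7819209176604104), 102)
pin px 98 pin (array([39.7905, 24.4551]), np.float64(0.1493809969478529), 25) 51.26126072325606 52.115251894041606
```

>>> jog_arm(plan="0 0 0 -0.07 -0.03 0.3 255;0 0 0 0 0 0.3 255;0 0 0 0 0 0.2 255;0 0 0 0 0 0.2 255;0 0 0 0 0 0.2 255;0 0 0 0 0 0 255")

```text
time_s: 14.28
position: [0.5317, -0.2737, 0.1157]
tool_rot: [[0.971, 0.238, -0.001], [0.238, -0.971, 0.0], [-0.001, -0.001, -1.0]]
ft_force: [-0.8, -0.2, -3.9]
grip_width: 0.014
gripper_force: 98.3
```

>>> jog_arm(plan="0 0 0 0 0 0.15 255;0 0 0 0 0 0.15 255;0 0 0 0 0 0 255")

```text
time_s: 14.53
position: [0.5317, -0.2737, 0.1129]
tool_rot: [[0.971, 0.238, -0.0], [0.238, -0.971, 0.0], [-0.0, -0.0, -1.0]]
ft_force: [-0.0, -0.5, -3.0]
grip_width: 0.0142
gripper_force: 98.3
```

>>> jog_arm(plan="0 0 0 0 0 0.15 255;0 0 0 0 0 0.15 255;0 0 0 0 0 0 255")

```text
time_s: 14.78
position: [0.5317, -0.2737, 0.1099]
tool_rot: [[0.971, 0.238, -0.0], [0.238, -0.971, 0.0], [-0.0, -0.0, -1.0]]
ft_force: [-0.2, -0.4, -2.9]
grip_width: 0.0144
gripper_force: 98.3
```

>>> jog_arm(plan="0 0 0 0 0 0.15 255;0 0 0 0 0 0.15 255;0 0 0 0 0 0 255")

```text
time_s: 15.03
position: [0.5317, -0.2737, 0.1069]
tool_rot: [[0.971, 0.238, -0.0], [0.238, -0.971, 0.0], [-0.0, -0.0, -1.0]]
ft_force: [0.1, 0.6, -2.9]
grip_width: 0.0141
gripper_force: 98.3
```

>>> jog_arm(plan="0 0 0 0 0 0.15 255;0 0 0 0 0 0.15 255;0 0 0 0 0 0 255")

```text
time_s: 15.28
position: [0.5317, -0.2737, 0.1039]
tool_rot: [[0.971, 0.238, -0.0], [0.238, -0.971, 0.0], [-0.0, -0.0, -1.0]]
ft_force: [-0.7, -0.5, -3.9]
grip_width: 0.014
gripper_force: 98.3
```

>>> jog_arm(plan="0 0 0 0 0 0.15 255;0 0 0 0 0 0.15 255;0 0 0 0 0 0 255")

```text
time_s: 15.53
position: [0.5317, -0.2737, 0.1008]
tool_rot: [[0.971, 0.238, -0.0], [0.238, -0.971, 0.0], [-0.0, -0.0, -1.0]]
ft_force: [-0.5, -0.2, -3.6]
grip_width: 0.014
gripper_force: 98.3
```

Both pins threaded with no side force. On down to the catches.

>>> jog_arm(plan="0 0 0 0 0 0.15 255;0 0 0 0 0 0.15 255;0 0 0 0 0 0.15 255;0 0 0 0 0 0 255")

```text
time_s: 15.87
position: [0.5317, -0.2737, 0.0963]
tool_rot: [[0.971, 0.238, -0.0], [0.238, -0.971, 0.0], [-0.0, -0.0, -1.0]]
ft_force: [-0.6, -0.3, -4.0]
grip_width: 0.0141
gripper_force: 98.4
```

>>> jog_arm(plan="0 0 0 0 0 0.15 255;0 0 0 0 0 0.15 255;0 0 0 0 0 0 255")

```text
time_s: 16.12
position: [0.5322, -0.2741, 0.0944]
tool_rot: [[0.971, 0.238, 0.001], [0.238, -0.971, -0.001], [0.001, 0.001, -1.0]]
ft_force: [-0.4, -0.3, 2.4]
grip_width: 0.0144
gripper_force: 99.2
```

>>> jog_arm(plan="0 0 0 0 0 0.15 255;0 0 0 0 0 0.15 255;0 0 0 0 0 0 255")

```text
time_s: 16.37
position: [0.532, -0.2741, 0.0909]
tool_rot: [[0.971, 0.238, 0.001], [0.238, -0.971, -0.001], [0.001, 0.001, -1.0]]
ft_force: [0.4, -0.7, 1.2]
grip_width: 0.0142
gripper_force: 99.1
```

>>> jog_arm(plan="0 0 0 0 0 0.15 255;0 0 0 0 0 0.15 255;0 0 0 0 0 0 255")

```text
time_s: 16.62
position: [0.5317, -0.2738, 0.0871]
tool_rot: [[0.971, 0.238, -0.001], [0.238, -0.971, 0.0], [-0.0, -0.0, -1.0]]
ft_force: [0.3, -0.2, -2.3]
grip_width: 0.0143
gripper_force: 98.7
```

>>> jog_arm(plan="0 0 0 0 0 0.15 255;0 0 0 0 0 0.15 255;0 0 0 0 0 0 255")

```text
time_s: 16.87
position: [0.5317, -0.2737, 0.0842]
tool_rot: [[0.971, 0.238, -0.001], [0.238, -0.971, 0.0], [-0.0, -0.001, -1.0]]
ft_force: [0.3, -1.0, -3.3]
grip_width: 0.0138
gripper_force: 98.8
```

>>> jog_arm(plan="0 0 0 0 0 0.15 255;0 0 0 0 0 0.15 255;0 0 0 0 0 0 255")

```text
time_s: 17.12
position: [0.5317, -0.2737, 0.0813]
tool_rot: [[0.971, 0.238, -0.0], [0.238, -0.971, 0.0], [-0.0, -0.0, -1.0]]
ft_force: [1.2, -0.6, -2.9]
grip_width: 0.0142
gripper_force: 98.9
```

>>> jog_arm(plan="0 0 0 0 0 0.15 255;0 0 0 0 0 0.15 255;0 0 0 0 0 0 255")

```text
time_s: 17.37
position: [0.5317, -0.2738, 0.0784]
tool_rot: [[0.971, 0.238, -0.0], [0.238, -0.971, 0.0], [-0.0, -0.0, -1.0]]
ft_force: [0.4, -0.5, -1.5]
grip_width: 0.0142
gripper_force: 98.9
```

>>> jog_arm(plan="0 0 0 0 0 0.15 255;0 0 0 0 0 0.15 255;0 0 0 0 0 0 255")

```text
time_s: 17.62
position: [0.5316, -0.2737, 0.0752]
tool_rot: [[0.971, 0.238, -0.001], [0.238, -0.971, 0.0], [-0.001, -0.0, -1.0]]
ft_force: [0.4, -0.4, -2.8]
grip_width: 0.0141
gripper_force: 98.7
```

>>> jog_arm(plan="0 0 0 0 0 0.15 255;0 0 0 0 0 0.1 255;0 0 0 0 0 0 255")

```text
time_s: 17.87
position: [0.5316, -0.2737, 0.0728]
tool_rot: [[0.971, 0.238, -0.001], [0.238, -0.971, 0.001], [-0.001, -0.001, -1.0]]
ft_force: [0.3, -0.4, -3.7]
grip_width: 0.0141
gripper_force: 98.6
```

>>> jog_arm(plan="0 0 0 0 0 0.1 255;0 0 0 0 0 0.1 255;0 0 0 0 0 0 255")

```text
time_s: 18.12
position: [0.5316, -0.2737, 0.0727]
tool_rot: [[0.971, 0.238, 0.0], [0.238, -0.971, -0.0], [0.0, 0.0, -1.0]]
ft_force: [-6.0, 3.7, 10.7]
grip_width: 0.0141
gripper_force: 100.5
```

>>> jog_arm(plan="0 0 0 0 0 0.1 255;0 0 0 0 0 0.1 255;0 0 0 0 0 0 255")

```text
time_s: 18.37
position: [0.5316, -0.2737, 0.0727]
tool_rot: [[0.971, 0.238, 0.001], [0.238, -0.971, -0.001], [0.001, 0.002, -1.0]]
ft_force: [-11.3, 6.0, 26.1]
grip_width: 0.0142
gripper_force: 102.7
```

Plate has bottomed out. Relax, release, and rise.

>>> jog_arm(plan="0 0 0 0 0 -0.2 255;0 0 0 0 0 -0.2 255;0 0 0 0 0 0 220;0 0 0 0 0 0 180;0 0 0 0 0 0 120;0 0 0 0 0 0 60;0 0 0 0 0 0 40;0 0 0 0 0 0 0;0 0 0 0 0 0 0", grip_force=20)

```text
time_s: 19.12
position: [0.5319, -0.2739, 0.0733]
tool_rot: [[0.971, 0.238, 0.0], [0.238, -0.971, -0.0], [0.0, 0.0, -1.0]]
ft_force: [-0.4, -1.3, 0.1]
grip_width: 0.0833
gripper_force: 0.0
```

>>> jog_arm(plan="0 0 0 0 0 -0.5 0;0 0 0 0 0 -1 0;0 0 0 0 0 -3 0;0 0 0 0 0 -3 0;0 0 0 -2 0 -3 0;0 0 0 -3 0 -2 0;0 0 0 -3 0 -2 0;0 0 0 0 0 0 0;0 0 0 0 0 0 0")

```text
time_s: 19.87
position: [0.4536, -0.2934, 0.2204]
tool_rot: [[0.972, 0.236, 0.003], [0.236, -0.972, -0.003], [0.002, 0.003, -1.0]]
ft_force: [0.1, -0.9, -0.8]
grip_width: 0.0853
gripper_force: 0.0
```

```bash
python3 - <<'E'
from h import *
im=cam('wrist'); s=env.observe(); save(im,'w8.png'); W=cloud(im); print(s['time_s'],s['position'],s['ft_force'])
hsv=cv2.cvtColor(im['pixels'],cv2.COLOR_RGB2HSV); S=hsv[...,1]
P=W[(S<70)&(abs(W[...,2]-.054)<.008)&(np.hypot(W[...,0]-.5323,W[...,1]+.2727)<.07)]
for k in range(6):
    A=np.c_[P[:,:2],np.ones(len(P))]; co=np.linalg.lstsq(A,P[:,2],rcond=None)[0]; r=P[:,2]-A@co; P=P[abs(r)<max(1.2e-3,2*r.std())]
print(len(P),'mean z',P[:,2].mean(),'tilt',np.degrees(np.arctan(co[:2])),cv2.minAreaRect((P[:,:2]*1000).astype(np.float32)))
E
```

```text
19.9167 [ 0.4541 -0.2929  0.2191] [-0.1156 -0.0102  0.2293]
10830 mean z 0.05317704545627123 tilt [ 0.0063 -0.0472] ((532.1116943359375, -273.6607666015625), (109.46853637695312, 100.08580017089844), 13.667374610900879)
```

View pics/w8.png

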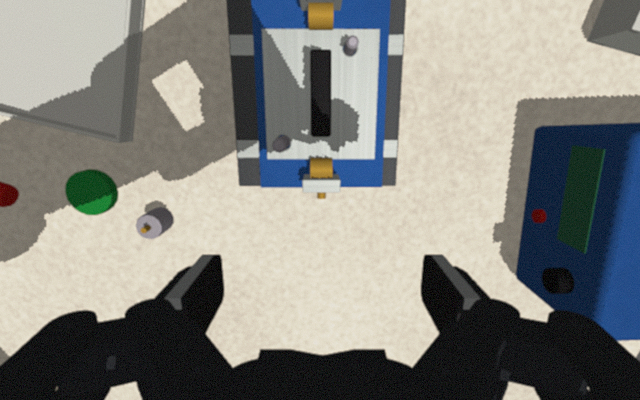

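Plate lies flat at (320,92), both pins through it, rollers over its edges; face at 53.2 mm with zero tilt (the deck also reads 0.7 mm low), so flush. Handing in.

```bash
python3 -c "
from rig import job; print(job.close_job())"
```

```text
the job is handed in; nothing more can be done
None
```

The pink disc lies flat in the nest's pocket, and the clamp plate is over both pins, pressed past the catches and flush on the nest; I handed the job in at about 20 s of the 72 s allowed.

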